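Open the label printer for a new roll

ROBOT

A 7-joint arm with a two-finger parallel gripper is mounted at the origin on the work surface. World frame = base frame: x ahead of the robot, y to its left, z up, the work surface at z = 0. Lengths are in m, angles in rad, forces in N, time in s.
With the tool pointing down it reaches from about 0.4 to 0.875 m from the base axis. Payload 4.4 kg.
Tool frame: the origin (TCP) lies at the very end of the fingers, on their centre line; the grasp point (between the pads) lies 19 mm behind it; z points along the fingers, y is the direction in which the jaws open and shut (so a half turn about z gives the same grasp; the last joint's range is limited). The gripper opens to 85 mm and grips with 20 to 120 N. Pads are 22 mm wide; open, the fingers measure 114 mm over their backs; the gripper's body (76 mm by 85 mm) begins 54 mm behind the grasp point. The pads swing forward as they close: fully open they stand 13 mm farther back than shut.
Start: joints at [1.088, 0.628, 0.038, 1.517, -0.027, 0.996, -0.02], TCP at [0.263, -0.594, 0.231] pointing down, gripper open.
Joint ranges: [-3.06, 3.06], [-0.37, 2.12], [-1.25, 1.32], [0.18, 2.47], [-1.1, 4.24], [0.23, 1.98], [-2.94, 2.94]. Speed limits (rad/s): [2.57, 2.57, 3.14, 3.14, 3.14, 3.14, 3.14].

INTERFACE

Orientations are given as a rotation vector (axis times angle).
In Python, from workcell import telemetry, imaging, sign_off gives the robot as it stands.
- The arm moves only by the shell command python3 -m crank 'ROWS' [FORCE]. ROWS is JSON, a list of rows, each a list of 5 numbers: the finger opening in cm, from 0 to 8.54, then the shift along the tool's x, y, z in cm, then the turn about the tool's z in degrees. In form: [[claw, tx, ty, tz, twist], ...]. A call has 1 to 20 rows; each row is the pose to reach, as a shift and turn from the pose commanded when the call began, along the tool's axes at that moment; what a row does not reach only later rows make up. A row lasts 1/10 s, in which the tool goes at most 50 mm and 8.59 degrees, less where a joint would pass 70% of its speed; a pose out of reach is approached as far as the arm can. A call with a gripper value outside its range is refused whole. The fingers move at their own pace and stop on an object; FORCE is the grip in N (left out, the last holds). Time passes only in rows, so rows that repeat a pose let the fingers close. It gives the time, the measured TCP pose, the force and the opening at its end, in the units of the state.
- telemetry.get_state(): the state, without advancing time (a new reading comes with each control period).
- imaging.capture(name): name is "scene" or "top" or "wrist"; returns the picture (480x640x3 uint8, red, green, blue); there is no depth.
- imaging.camera_info(name): a dict with "fx", "fy", "cx", "cy" (pixels), "R" (3x3) and "t" (3): a world point X has camera coordinates R X + t; the wrist camera has in their place "T_tool_cam" (4x4, takes a point from camera to tool coordinates, whose origin is the TCP and whose axes are the flange's). Camera axes: x right, y down, z forward; pixel columns grow to the right and rows downward; lengths in m; the calibration is good to about 2 mm. The wrist camera is an equidistant fisheye: a pixel r from the principal point sees the ray r / f radians off the axis. A picture is of the moment at which its call begins: read the wrist's pose just before it. camera_info takes no time and is no camera call.
- sign_off(): hands the job in, once; it reports no verdict.
The state is a dict: "time": time; "joints": joint angles; "qd": joint speeds; "effort": joint torques, N m; "eef_pos": TCP position; "tcp_rot": TCP orientation; "force": force on the tool from outside, world axes, zero at the start; "wrist_torque": the same for the moment, N m; "finger_gap": opening from 0.0 (shut) to 1.0 (fully open).
Only numpy, scipy, OpenCV 4.12 (cv2) and the standard library are available. Lean on these libraries where they do the work, as an engineer would, in place of code of your own. Each camera call takes 0.05 s, during which the arm holds its last target.

TASK

The label printer beside the scale has run out of labels: open it for a new roll. Press down its release key so that the cover springs ajar, then put a fingertip under the cover's front lip and gently flip the cover up and over backwards until it tips past its balance point and lies open by itself. Only push with the fingers, never pinch or grip the cover; do not lift, shove or tip the printer, and leave the spare label roll, the marker and the tomato where they are.

Things in the scene. Friction and masses are not known exactly. Their poses are not given: they have to be found in the camera images.
- printer: label printer, 1.7 kg, loose on rubber feet, 200 mm deep (x), 200 wide (y). Origin: centre of underside; -x front (turned to the robot's left), +y left side, z up. Dark strip on its right (y -100 to -47 mm), 118 mm high, carries the release key and a round feed button (no use here). Grey hinged cover: y -44 to +100, 122 mm high when shut; case's front wall below it: x = -100, 85 mm high.
- release_key (a joint): grey rocker key on top of the right-hand strip, 49 mm long (x), 26 mm wide, three fine ribs near its front end; 0 = up, 0.19 rad = fully down. Pivot at its rear end: press near the front end, about 2 N at first, 5 N fully down. Near full press the latch lets go of the cover; the key springs back when left.
- key_top (a point): point on the key's upper face, over its ribs, at which to press it: 124 mm above the counter, at x = -68 mm, y = -73 mm of the printer; its 6 mm of travel goes down to 118 mm, level with the strip's top
- cover (a joint): hinged cover, 0.25 kg; opening angle in rad, 0 = shut, latched at about 0.01. Once unlatched a spring plunger lifts it to about 0.12 (lip 22 mm higher), where it rests. Above that it swings freely: below about 1.4 rad it falls back if left, beyond about 1.4 rad it falls over backwards to its stop at 1.95 rad, where its weight holds it.
- cover_lip (a point): middle of the lower front edge of the cover's finger lip, a ledge 80 mm wide (y) and 5 mm thick that stands out 12 mm from the cover's front face and 10 mm beyond the case's front wall; 190 mm from the hinge line; with the cover shut it is 87 mm above the counter. The lip's underside is flat and level with this edge for 18 mm inwards.
- cover_hinge (a point): point on the hinge line (parallel to the printer's y) straight behind the lip's middle, 90 mm above the counter, at x = +80 mm, y = +28 mm of the printer. The lip moves up and back on a circle of 190 mm about it.
- scale: counter scale, fixed, steel platter 320 x 350 mm, top 108 mm above the counter, display head at its front; origin: centre of its underside
- label_roll: spare roll of blank white labels standing on end, 82 mm across, 58 mm high; origin: centre of its underside; to be left alone
- marker: black marker pen lying on the counter, 127 mm long along its own x, 19 mm thick; origin: underside near its middle; to be left alone
- tomato: tomato lying on the scale's platter, 74 mm across, 55 mm high; origin: its underside; to be left alone

How it is judged:
On the way, in this order (a step that is already met when the one before it is completed fails the run):
1. the latch is released and the cover has sprung ajar (value of joint cover above 0.08 rad), for 0.2 s.
2. the cover is flipped past its balance point (value of joint cover above 1.5 rad), for 0.1 s.
At the end, for the whole second after the job is handed in: the cover lies open at its rear stop (angle above 1.85 rad), at rest; the printer stands flat within 30 mm of where it was; label roll, marker and tomato are within 15 mm of where they were (value of joint cover above 1.85 rad and velocity of joint cover between -0.1 and 0.1 rad/s and distance of printer from where it was at the start of the episode below 0.03 m and angle between printer's own z axis and vertical below 0.03 rad and distance of each of label_roll, marker, tomato from where it was at the start of the episode below 0.015 m); the robot touches nothing.
It fails at once if the cover is pinched or forced: the fingers bear on it with more than 18 N (contact force between the fingers and cover above 18 N).
It fails at once if the printer is lifted or tipped (height (world z) of printer above 0.008 m or angle between printer's own z axis and vertical above 0.08 rad).
It fails at once if the printer is shoved more than 30 mm (distance of printer from where it was at the start of the episode above 0.03 m).
It fails at once if the label roll, the marker or the tomato is moved (distance of any of label_roll, marker, tomato from where it was at the start of the episode above 0.015 m).
It also fails if it takes over 45 s, if anything falls off the work surface, if the arm or the gripper's body presses on something with over 40 N, if the wrist force passes 120 N, or if a joint passes its speed limit or range.

## Working session

There is one attempt and no reset: what is moved stays moved. The work goes in short steps, Python scripts to look and compute and a shell command to move; the robot and the scene stay as the last step left them, time stands still between calls to the robot, and variables do not carry over. Pictures are saved under pics/ and viewed, and the job is handed in when it is done.

```bash
ls; mkdir -p pics; python3 - <<'E'
from workcell import telemetry, imaging
import cv2
print(telemetry.get_state())
for n in ("scene","top"):
    im=imaging.capture(n); cv2.imwrite(f"pics/{n}0.png",im[:,:,::-1])
    print(n,imaging.camera_info(n))
print(imaging.camera_info("wrist"))
E
```

```text
pics
{'time': 0.0, 'joints': array([ 1.08823182,  0.62933433,  0.03844022,  1.51837872, -0.02699957,
        0.99635192, -0.0199571 ]), 'qd': array([-0.00165527, -0.0010239 , -0.00092683,  0.00061609,  0.0011228 ,
        0.00049106, -0.0003117 ]), 'effort': array([ 3.50054606e-04, -5.63399863e+01,  1.22587904e+00, -1.93447423e+01,
        1.08090937e-02,  1.05389755e-02,  4.12613559e-06]), 'eef_pos': array([ 0.26288668, -0.59375708,  0.23039331]), 'tcp_rot': array([-3.07175022e+00, -6.49598140e-01,  6.73237002e-04]), 'force': array([-0.09988854,  0.02351563, -0.19271666]), 'wrist_torque': array([ 0.01816606, -0.01614125,  0.02205555]), 'finger_gap': 0.9971608567753137}
scene {'fx': 435.7706765848819, 'fy': 435.7706765848819, 'cx': 323.6551662001492, 'cy': 225.26733723567747, 'R': array([[ 0.54943162,  0.83549119, -0.00890928],
       [ 0.71633152, -0.4765058 , -0.50971695],
       [-0.43010934,  0.27367261, -0.86029603]]), 't': array([-0.29763605, -0.36296579,  1.28079058])}
top {'fx': 507.449397151515, 'fy': 507.449397151515, 'cx': 330.00139249948114, 'cy': 241.75644465084653, 'R': array([[ 0.01877957, -0.99973741,  0.0131317 ],
       [-0.98983189, -0.02044247, -0.14076552],
       [ 0.140997  , -0.01035466, -0.98995587]]), 't': array([-0.06898796,  0.59151631,  1.26980269])}
{'fx': 371.64829954431775, 'fy': 371.64829954431775, 'cx': 322.290111749417, 'cy': 238.09138099330616, 'T_tool_cam': array([[-5.39277325e-04, -9.45019700e-01, -3.27012958e-01,
         8.43015672e-02],
       [ 9.99999742e-01, -6.65035208e-04,  2.72754290e-04,
         2.21448264e-04],
       [-4.75233308e-04, -3.27012727e-01,  9.45019815e-01,
        -1.43100625e-01],
       [ 0.00000000e+00,  0.00000000e+00,  0.00000000e+00,
         1.00000000e+00]])}
```

View pics/scene0.png

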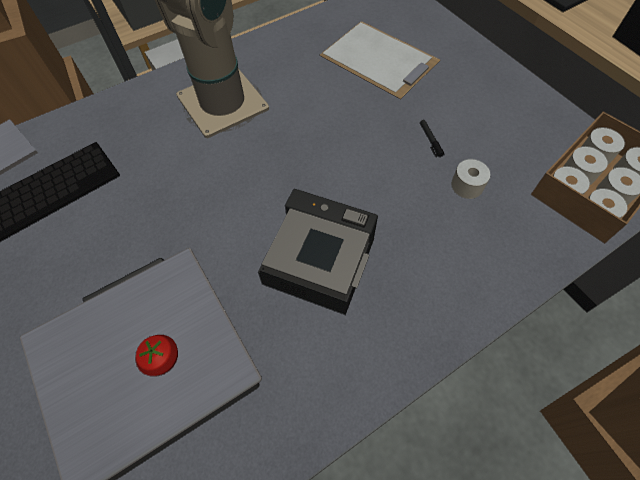

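View pics/top0.png

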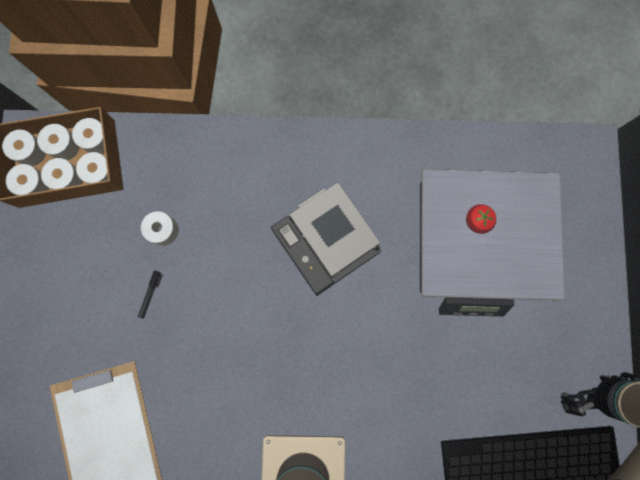

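The top view shows the printer centred near (327,238), the key near (289,234), and the lip on the edge around (312,195). The front faces up-left, which is world +y, slightly +x. The roll is at (157,227), the marker at (150,295) and the tomato at (481,218). I'll zoom in next.

```bash
python3 - <<'E'
import cv2
a=cv2.imread("pics/top0.png")[170:310,250:400]; cv2.imwrite("pics/topz.png",cv2.resize(a,None,fx=4,fy=4,interpolation=cv2.INTER_CUBIC))
a=cv2.imread("pics/scene0.png")[180:320,245:395]; cv2.imwrite("pics/scenez.png",cv2.resize(a,None,fx=4,fy=4,interpolation=cv2.INTER_CUBIC))
E
```

```text
(no output)
```

View pics/topz.png

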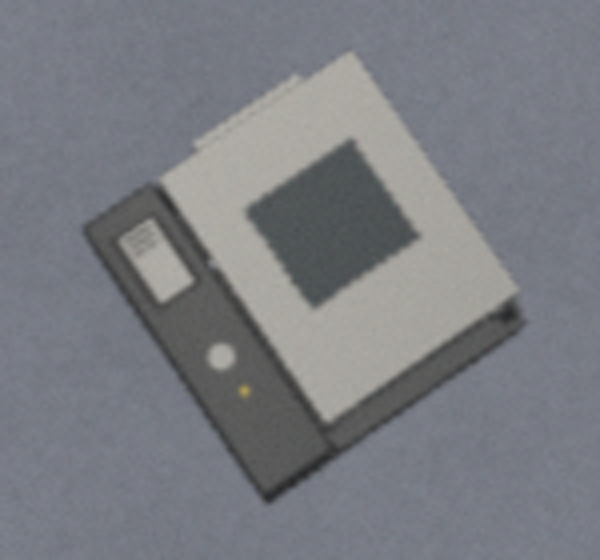

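View pics/scenez.png

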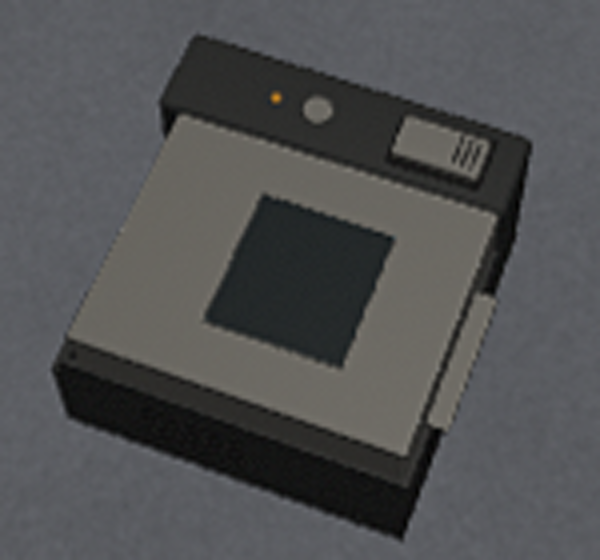

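```bash
cat > h.py <<'E'
import numpy as np, cv2
from scipy.optimize import least_squares
from scipy.spatial.transform import Rotation as Ro
from workcell import telemetry, imaging
def proj(n,X):
    c=imaging.camera_info(n); p=np.array(X)@c["R"].T+c["t"]
    return np.c_[c["fx"]*p[:,0]/p[:,2]+c["cx"], c["fy"]*p[:,1]/p[:,2]+c["cy"]]
def ray(n,uv,z):
    c=imaging.camera_info(n); d=c["R"].T@np.array([(uv[0]-c["cx"])/c["fx"],(uv[1]-c["cy"])/c["fy"],1]); o=-c["R"].T@c["t"]
    return o+d*(z-o[2])/d[2]
def W(p,L):
    L=np.atleast_2d(L); c,s=np.cos(p[2]),np.sin(p[2])
    return np.c_[p[0]+c*L[:,0]-s*L[:,1], p[1]+s*L[:,0]+c*L[:,1], L[:,2]]
E
python3 - <<'E'
from h import *
L={'fr':(-.1,-.1,.118),'rr':(.1,-.1,.118),'fl':(-.1,-.047,.118),'cr':(-.098,-.044,.122),'cl':(-.098,.1,.122),'k':(-.068,-.073,.124)}
T={'fr':(84,230),'rr':(266,490),'fl':(155,184),'cr':(161,180),'cl':(352,52),'k':(142,240)}
S={'fr':(530,142),'rr':(200,36),'cr':(497,213),'cl':(408,455),'k':(468,152)}
def f(p,use):
    r=[]
    if 't' in use: r.append(proj('top',W(p,[L[k] for k in T]))-(np.array(list(T.values()))/4+[250,170]-.4))
    if 's' in use: r.append(proj('scene',W(p,[L[k] for k in S]))-(np.array(list(S.values()))/4+[245,180]-.4))
    return np.concatenate(r).ravel()
for u in('t','s','ts'):
    s=least_squares(f,[.5,0,-1.],args=(u,)); print(u,s.x,np.round(s.fun,1))
p=s.x; np.save('p.npy',p)
for k in((-.068,-.073,.124),(-.11,.028,.087),(.08,.028,.09)): print(W(p,k))
print('roll',ray('top',(157,227),.058),'marker',ray('top',(150,295),.01),'scale head',ray('top',(478,303),.1))
E
```

```text
t [ 0.59376749 -0.04881206 -2.51791854] [-0.6 -0.6  0.2  2.1 -0.4 -1.2 -0.5 -0.5  0.1 -1.   1.2  1. ]
s [ 0.59465587 -0.04680608 -2.52169138] [ 1.5 -1.3 -1.4 -1.6  0.9  0.9 -0.   1.1 -1.   0.3]
ts [ 0.59427752 -0.0477704  -2.51970455] [-1.  -0.9 -0.3  1.9 -0.8 -1.5 -0.9 -0.8 -0.2 -1.2  0.8  0.7  0.9 -1.3
 -2.  -1.5  0.4  0.9 -0.4  1.1 -1.5  0.3]
[[0.60701889 0.05117735 0.124     ]]
[[ 0.6999953  -0.00644545  0.087     ]]
[[ 0.54556711 -0.11713391  0.09      ]]
roll [0.61945459 0.38525515 0.058     ] marker [0.44795537 0.40748042 0.01      ] scale head [ 0.44118297 -0.42038001  0.1       ]
```

```bash
cat >> h.py <<'E'
def plan(target,dirx=None,zr=None):
    s=telemetry.get_state(); R=Ro.from_rotvec(s["tcp_rot"]).as_matrix()
    d=R.T@(np.array(target)-s["eef_pos"])*100
    print('t',round(s['time'],2),'pos',np.round(s["eef_pos"],4),'F',np.round(s["force"],2),'gap',round(s['finger_gap'],2),'j7',round(s['joints'][6],2),'shift cm',np.round(d,2))
    if dirx is not None:
        v=R.T@np.array([dirx[0],dirx[1],0]); a=np.degrees(np.arctan2(v[1],v[0])); print('twist for tool x ->dir',a,' or opp',(a+360)%360-180)
    print('R',np.round(R,3).tolist())
E
python3 - <<'E'
from h import *
p=np.load('p.npy'); 
u=W(p,(1,0,0))[0]-W(p,(0,0,0))[0]; print('printer x dir',u)
k=W(p,(-.068,-.073,.17))[0]
plan(k,u)
for L in ((-.1,.028,.087),(-.11,.068,.092),(-.11,-.012,.092),(-.11,.068,.087)): print(L,proj('top',W(p,L)),(proj('top',W(p,L))-[250,170])*4, (proj('scene',W(p,L))-[245,180])*4)
E
```

```text
printer x dir [-0.81277995 -0.58257081  0.        ]
t 0.1 pos [ 0.2629 -0.5938  0.2305] F [0.07 0.36 0.1 ] gap 1.0 j7 -0.02 shift cm [ 57.57 -45.04   6.12]
twist for tool x ->dir 168.2499558023921  or opp -11.75004419760785
R [[0.914, 0.405, -0.001], [0.405, -0.914, 0.002], [-0.0, -0.002, -1.0]]
(-0.1, 0.028, 0.087) [[313.13680045 200.05020855]] [[252.5472018  120.20083418]] [[452.27537648 362.39191879]]
(-0.11, 0.068, 0.092) [[323.96078221 187.65653215]] [[295.84312883  70.6261286 ]] [[446.15986457 432.31330284]]
(-0.11, -0.012, 0.092) [[297.68270782 205.19609851]] [[190.73083129 140.78439405]] [[495.28364211 299.69509161]]
(-0.11, 0.068, 0.087) [[323.95812396 188.14246451]] [[295.83249585  72.56985803]] [[445.60775779 436.11529978]]
```

```bash
python3 -m crank '[[0,4,-3,0,-2],[0,8,-6,0,-4],[0,12,-9,0,-6],[0,16,-12.5,0,-8],[0,20,-15.6,0,-10],[0,24,-18.8,0,-11.7],[0,28,-22,0,-11.7],[0,32,-25,0,-11.7],[0,36,-28.2,0,-11.7],[0,40,-31.3,0,-11.7],[0,44,-34.4,0,-11.7],[0,48,-37.6,0,-11.7],[0,51,-40,0,-11.7],[0,54,-42.2,0,-11.7],[0,56,-43.8,1,-11.7],[0,57.2,-44.7,3,-11.7],[0,57.6,-45,5,-11.7],[0,57.6,-45,6,-11.7],[0,57.6,-45,6,-11.7],[0,57.6,-45,6,-11.7]]' 40
python3 - <<'E'
from h import *
p=np.load('p.npy'); u=W(p,(1,0,0))[0]-W(p,(0,0,0))[0]
plan(W(p,(-.068,-.073,.117))[0],u)
cv2.imwrite('pics/w1.png',imaging.capture('wrist')[:,:,::-1])
a=imaging.capture('scene')[100:320,245:445,::-1]
cv2.imwrite('pics/s1.png',cv2.resize(a,None,fx=2.7,fy=2.7,interpolation=cv2.INTER_CUBIC))
E
```

```text
time: 2.1
eef_pos: [0.6078, 0.0494, 0.1717]
tcp_rot: [2.991, 0.958, 0.0]
force: [0.1, -0.3, 0.7]
finger_gap: -0.001
t 2.1 pos [0.6078 0.0494 0.1717] F [ 0.11 -0.31  0.66] gap -0.0 j7 -1.12 shift cm [ 0.05 -0.19  5.47]
twist for tool x ->dir 179.88214469453513  or opp -0.11785530546490008
R [[0.814, 0.581, 0.0], [0.581, -0.814, -0.0], [-0.0, 0.0, -1.0]]
```

View pics/w1.png

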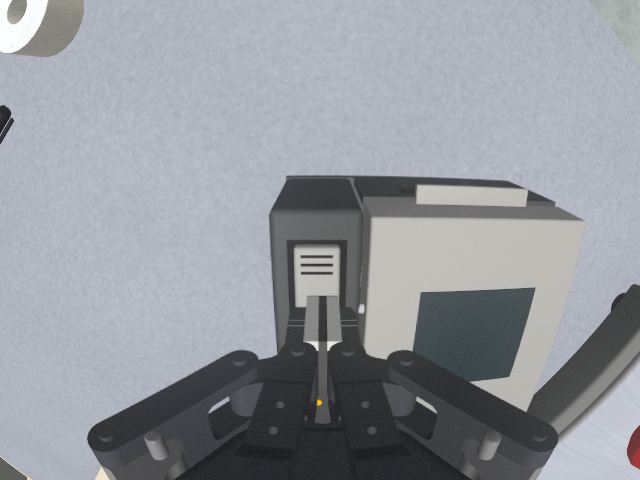

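View pics/s1.png

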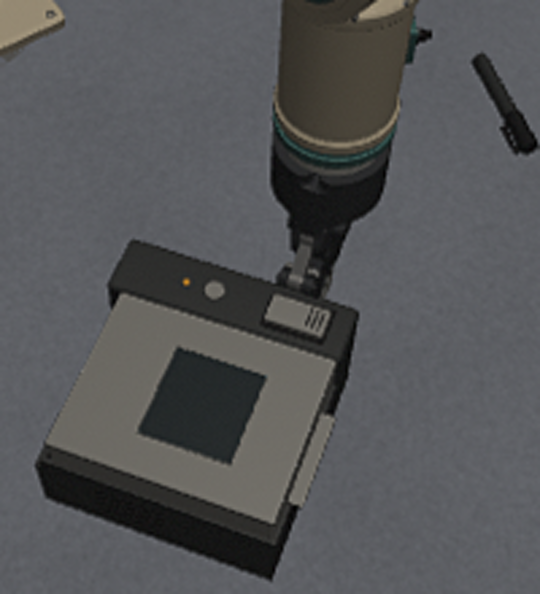

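```bash
cat >> h.py <<'E'
def wray(uv,z,s=None):
    s=s or telemetry.get_state(); c=imaging.camera_info('wrist'); R=Ro.from_rotvec(s["tcp_rot"]).as_matrix()
    d=np.array([(uv[0]-c['cx'])/c['fx'],(uv[1]-c['cy'])/c['fy']]); r=np.hypot(*d)
    v=np.r_[d/r*np.sin(r),np.cos(r)]; T=c['T_tool_cam']; v=R@T[:3,:3]@v; o=R@T[:3,3]+s['eef_pos']
    return o+v*(z-o[2])/v[2]
def Lo(p,X):
    c,s=np.cos(p[2]),np.sin(p[2]); d=np.array(X)[:2]-p[:2]; return np.array([c*d[0]+s*d[1],-s*d[0]+c*d[1],X[2]])
E
python3 - <<'E'
from h import *
p=np.load('p.npy')
for n,uv,z in(('ribs',(317,265),.124),('lipR',(417,185),.092),('lipL',(526,188),.092),('cr',(370,216),.122),('cl',(583,219),.122),('fr',(273,212),.118)):
    X=wray(uv,z); print(n,X,Lo(p,X))
E
```

```text
ribs [0.60843541 0.05290861 0.124     ] [-0.07015991 -0.07358191  0.124     ]
lipR [0.67699672 0.02550044 0.092     ] [-0.10991796 -0.01136328  0.092     ]
lipL [ 0.72376497 -0.03854818  0.092     ] [-0.1106174   0.06793997  0.092     ]
cr [0.64797432 0.04558847 0.122     ] [-0.09803183 -0.04459803  0.122     ]
cl [ 0.73181693 -0.07141138  0.122     ] [-0.09801673  0.09934136  0.122     ]
fr [0.61808483 0.08961413 0.118     ] [-0.09938632 -0.09779395  0.118     ]
```

```bash
python3 -m crank '[[0,0.3,-0.2,1.5,0],[0,0.3,-0.2,3,0],[0,0.3,-0.2,4,0],[0,0.3,-0.2,4.5,0],[0,0.3,-0.2,4.9,0],[0,0.3,-0.2,5.2,0],[0,0.3,-0.2,5.4,0],[0,0.3,-0.2,5.4,0],[0,0.3,-0.2,5.4,0]]'
python3 - <<'E'
from h import *
cv2.imwrite('pics/w2.png',imaging.capture('wrist')[:,:,::-1])
E
```

```text
time: 3.1
eef_pos: [0.6099, 0.0545, 0.1185]
tcp_rot: [-2.991, -0.96, -0.004]
force: [-1.0, 2.5, 4.8]
finger_gap: -0.004
```

View pics/w2.png

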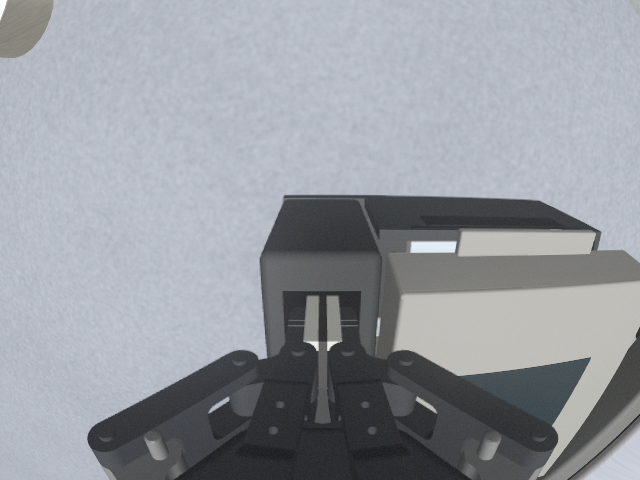

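The cover has sprung ajar: its lip is at (458–592, 232–255) and it has clearly lifted. The key press read 4.8 N. Next I'll retract and go round to the front of the lip.

```bash
python3 -m crank '[[0,0,0,-3,0],[0,0,0,-6,0],[0,0,0,-9,0],[0,2,2.5,-9,0],[0,5,6,-9,0],[0,7.5,9,-9,0],[0,7.5,9,-9,0],[0,7.5,9,-9,0]]'
python3 - <<'E'
from h import *
p=np.load('p.npy'); u=W(p,(1,0,0))[0]-W(p,(0,0,0))[0]
plan(W(p,(-.140,.018,.086))[0],u)
cv2.imwrite('pics/w3.png',imaging.capture('wrist')[:,:,::-1])
cv2.imwrite('pics/t3.png',cv2.resize(imaging.capture('top')[150:310,230:430,::-1],None,fx=3,fy=3))
E
```

```text
time: 3.95
eef_pos: [0.722, 0.0234, 0.2062]
tcp_rot: [-2.992, -0.958, 0.003]
force: [-0.8, 0.1, -0.5]
finger_gap: -0.003
t 3.95 pos [0.722  0.0234 0.2062] F [-0.82  0.1  -0.49] gap -0.0 j7 -1.05 shift cm [-0.51  0.15 12.02]
twist for tool x ->dir 179.89035436267977  or opp -0.10964563732022725
R [[0.814, 0.581, -0.002], [0.581, -0.814, -0.0], [-0.002, -0.001, -1.0]]
```

View pics/w3.png

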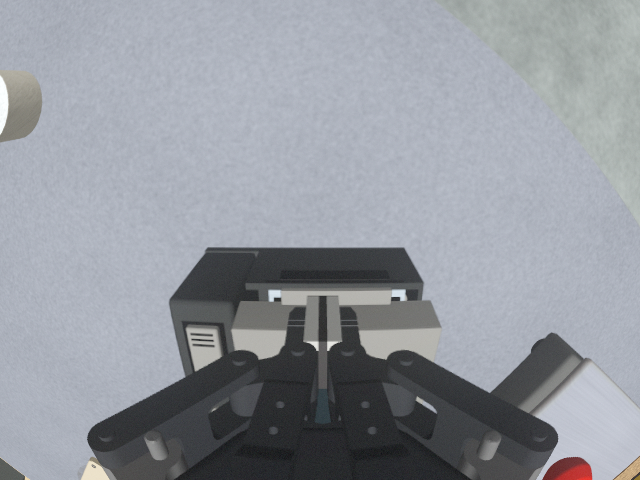

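```bash
python3 - <<'E'
from h import *
p=np.load('p.npy')
for uv in((281,289),(391,289)): print(Lo(p,wray(uv,.114)))
E
python3 -m crank '[[0,-0.4,0.2,3,0],[0,-0.4,0.2,6,0],[0,-0.4,0.2,9,0],[0,-0.4,0.2,11,0],[0,-0.4,0.2,11.8,0],[0,-0.4,0.2,11.8,0],[0,-0.4,0.2,11.8,0]]'
python3 - <<'E'
from h import *
p=np.load('p.npy')
plan(W(p,(-.121,.018,.086))[0]); print(Lo(p,telemetry.get_state()['eef_pos']))
cv2.imwrite('pics/w4.png',imaging.capture('wrist')[:,:,::-1])
a=imaging.capture('scene')[150:330,245:445,::-1]
cv2.imwrite('pics/s4.png',cv2.resize(a,None,fx=3,fy=3,interpolation=cv2.INTER_CUBIC))
E
```

```text
[-0.10919519 -0.01430778  0.114     ]
[-0.10884864  0.06459087  0.114     ]
time: 4.75
eef_pos: [0.7209, 0.0205, 0.0908]
tcp_rot: [2.991, 0.96, 0.003]
force: [0.6, 0.6, -0.1]
finger_gap: -0.004
t 4.75 pos [0.7209 0.0205 0.0908] F [ 0.61  0.61 -0.09] gap -0.0 j7 -1.06 shift cm [-2.17 -0.03  0.48]
R [[0.813, 0.582, 0.002], [0.582, -0.813, 0.0], [0.002, 0.001, -1.0]]
[-0.14266905  0.0182887   0.09084708]
```

View pics/s4.png

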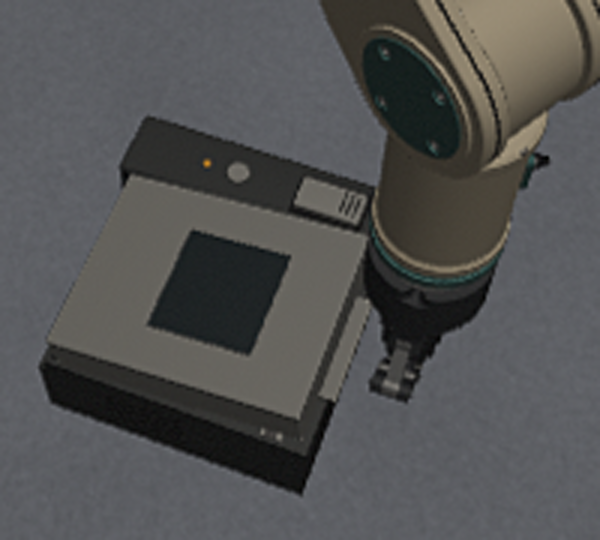

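View pics/w4.png

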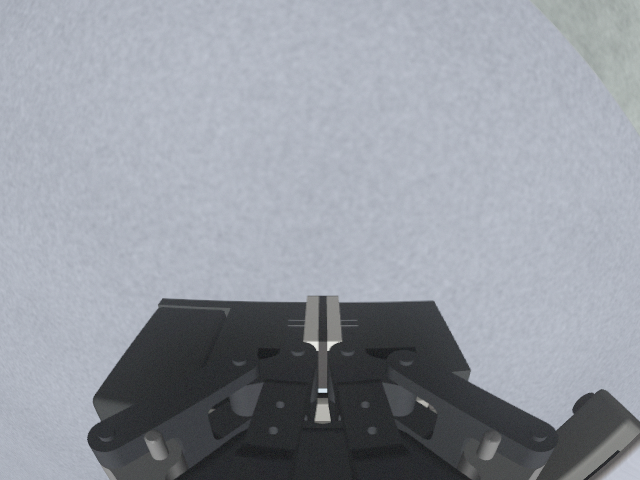

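```bash
python3 -m crank '[[0,-1,0,0.2,0],[0,-1.6,0,0.2,0],[0,-2.0,0,0.2,0],[0,-2.2,0,0.2,0],[0,-2.2,0,0.2,0]]'
python3 - <<'E'
from h import *
p=np.load('p.npy');s=telemetry.get_state(); R=Ro.from_rotvec(s["tcp_rot"]).as_matrix()
print(Lo(p,s['eef_pos']),'F tool',R.T@s['force'])
E
```

```text
time: 5.35
eef_pos: [0.703, 0.0073, 0.0878]
tcp_rot: [2.991, 0.96, 0.003]
force: [0.9, -0.1, 0.1]
finger_gap: -0.001
[-0.12041181  0.01856372  0.08775383] F tool [ 0.68828332  0.62393269 -0.10795247]
```

```bash
python3 -m crank '[[0,-0.2,0,0,0],[0,-0.4,0,0,0],[0,-0.4,0,0,0]]'
cat > st.py <<'E'
from h import *
p=np.load('p.npy');s=telemetry.get_state(); R=Ro.from_rotvec(s["tcp_rot"]).as_matrix()
print(s['time'],Lo(p,s['eef_pos']),'F tool',R.T@s['force'])
E
python3 st.py
```

```text
time: 5.65
eef_pos: [0.7028, 0.0072, 0.0887]
tcp_rot: [-2.991, -0.961, -0.014]
force: [7.1, 3.0, -0.1]
finger_gap: 0.001
5.65 [-0.12022662  0.01857682  0.08867242] F tool [7.53020657 1.68894806 0.2010872 ]
```

```bash
python3 -m crank '[[0,0,0,-0.3,0],[0,0,0,-0.6,0],[0,-0.1,0,-0.9,0],[0,-0.15,0,-1.2,0],[0,-0.2,0,-1.5,0]]'
python3 st.py
python3 - <<'E'
from h import *
a=imaging.capture('scene')[150:330,245:445,::-1]
cv2.imwrite('pics/s5.png',cv2.resize(a,None,fx=3,fy=3,interpolation=cv2.INTER_CUBIC))
E
```

```text
time: 6.15
eef_pos: [0.7009, 0.0058, 0.1037]
tcp_rot: [2.991, 0.962, 0.012]
force: [6.4, 1.7, 0.1]
finger_gap: -0.001
6.15 [-0.11791638  0.01856524  0.10368857] F tool [ 6.13438113  2.35635464 -0.01333022]
```

View pics/s5.png

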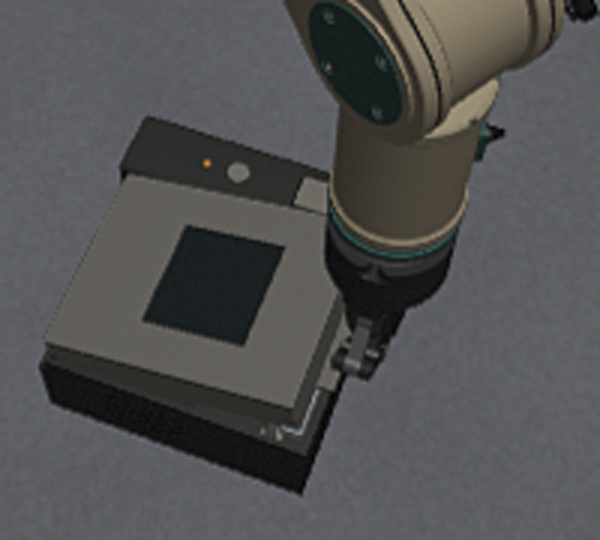

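The cover follows the finger: the tip has moved 2 mm inward for 15 mm of rise, as the arc predicts, and the lip is visibly higher. I'll continue along the arc.

```bash
python3 -m crank '[[0,-0.1,0,-0.4,0],[0,-0.15,0,-0.8,0],[0,-0.35,0,-1.5,0],[0,-0.55,0,-2.2,0],[0,-0.85,0,-3.1,0],[0,-1.2,0,-4,0],[0,-1.6,0,-4.9,0],[0,-2.0,0,-5.7,0]]'
python3 st.py
python3 - <<'E'
from h import *
a=imaging.capture('scene')[130:330,245:445,::-1]
cv2.imwrite('pics/s6.png',cv2.resize(a,None,fx=3,fy=3,interpolation=cv2.INTER_CUBIC))
E
```

```text
time: 7.0
eef_pos: [0.6838, -0.0064, 0.161]
tcp_rot: [2.991, 0.961, 0.01]
force: [4.7, 2.2, 0.8]
finger_gap: 0.002
7.0 [-0.09686177  0.01851308  0.16104487] F tool [ 5.08239531  0.99012697 -0.75984869]
```

View pics/s6.png

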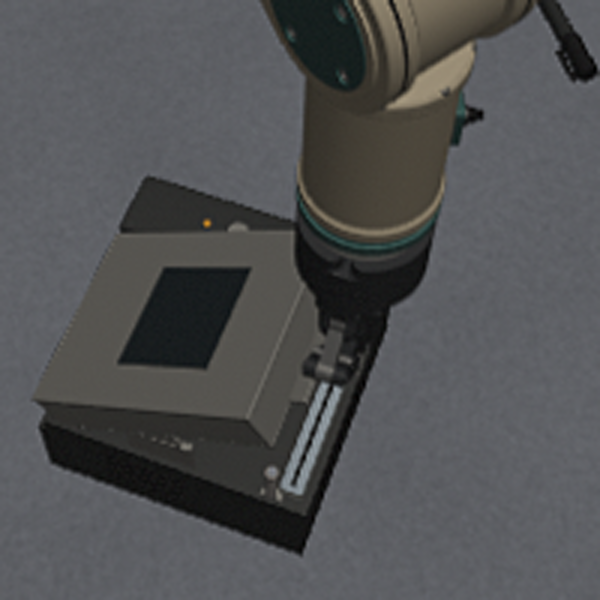

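```bash
python3 -m crank '[[0,-0.45,0,-0.8,0],[0,-0.95,0,-1.6,0],[0,-1.5,0,-2.35,0],[0,-2.05,0,-3.1,0],[0,-2.7,0,-3.8,0],[0,-3.35,0,-4.5,0],[0,-4.05,0,-5.1,0],[0,-4.75,0,-5.7,0],[0,-5.5,0,-6.2,0],[0,-6.3,0,-6.7,0]]'
python3 st.py
python3 - <<'E'
from h import *
a=imaging.capture('scene')[130:330,245:445,::-1]
cv2.imwrite('pics/s7.png',cv2.resize(a,None,fx=3,fy=3,interpolation=cv2.INTER_CUBIC))
E
```

```text
time: 8.05
eef_pos: [0.6285, -0.045, 0.2261]
tcp_rot: [-2.991, -0.959, 0.003]
force: [0.9, 1.4, 0.6]
finger_gap: 0.0
8.05 [-0.02941968  0.01773638  0.22608057] F tool [ 1.49690773 -0.59386399 -0.5662453 ]
```

View pics/s7.png

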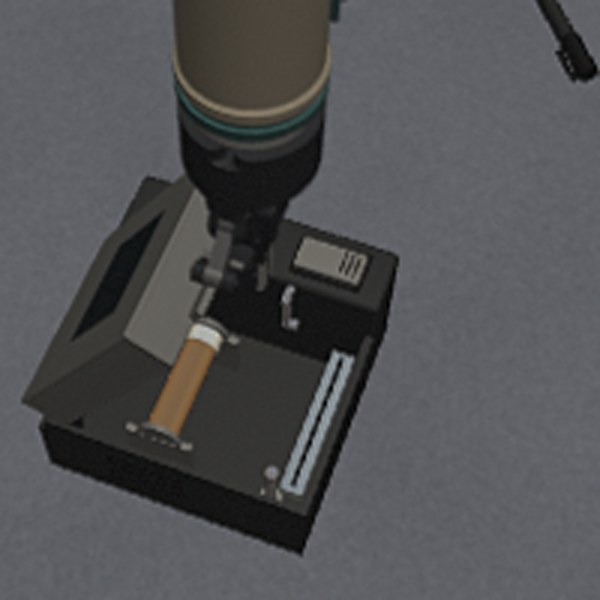

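```bash
python3 -m crank '[[0,-0.6,0,-0.4,0],[0,-1.3,0,-0.75,0],[0,-2.1,0,-1.1,0],[0,-3.0,0,-1.4,0],[0,-3.9,0,-1.7,0],[0,-4.8,0,-2.0,0],[0,-5.7,0,-2.2,0],[0,-6.5,0,-2.3,0],[0,-7.2,0,-2.4,0],[0,-7.8,0,-2.5,0],[0,-8.4,0,-2.6,0],[0,-9.0,0,-2.6,0],[0,-9.0,0,-2.6,0]]'
python3 st.py
python3 - <<'E'
from h import *
a=imaging.capture('scene')[110:330,225:445,::-1]
cv2.imwrite('pics/s8.png',cv2.resize(a,None,fx=2.7,fy=2.7,interpolation=cv2.INTER_CUBIC))
E
```

```text
time: 9.4
eef_pos: [0.5561, -0.0976, 0.2523]
tcp_rot: [2.992, 0.958, -0.001]
force: [-0.0, -0.6, 0.5]
finger_gap: 0.0
9.4 [0.0600679  0.01819493 0.25229604] F tool [-0.37850999  0.45714564 -0.52007686]
```

View pics/s8.png

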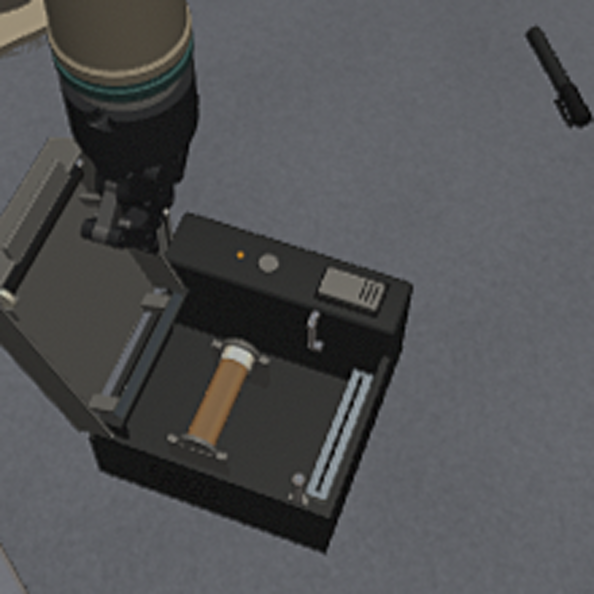

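The cover has fallen open backwards. I'll back the finger away outward, then up, and check.

```bash
python3 -m crank '[[0,2,0,0,0],[0,5,0,-1,0],[0,8,0,-4,0],[0,11,0,-7,0],[0,14,0,-9,0],[0,18,0,-9,0],[0,22,0,-9,0],[0,22,0,-9,0],[0,22,0,-9,0],[0,22,0,-9,0]]'
python3 st.py
python3 - <<'E'
from h import *
p=np.load('p.npy')
a=imaging.capture('scene')
cv2.imwrite('pics/s9.png',a[:,:,::-1]); t=imaging.capture('top'); cv2.imwrite('pics/t9.png',t[:,:,::-1])
o=cv2.imread('pics/top0.png')[:,:,::-1]
d=lambda s:[tuple(np.round(np.argwhere(m)[:,::-1].mean(0),2)) for m in s]
def masks(i):
    i=i.astype(int); z=np.zeros(i.shape[:2],bool)
    def box(m,x0,x1,y0,y1): q=z.copy(); q[y0:y1,x0:x1]=m[y0:y1,x0:x1]; return q
    return box(i.min(2)>170,135,185,205,250),box(i.max(2)<70,130,170,265,325),box((i[...,0]>i[...,1]+60),455,510,190,250)
print(d(masks(o)),d(masks(t)))
print((proj('scene',W(p,[(-.1,-.1,.118),(.1,-.1,.118),(-.068,-.073,.124),(.08+.19*np.cos(np.pi-1.95+.0),.068,.09+.19*np.sin(1.934))]))))
E
```

```text
time: 10.45
eef_pos: [0.7352, 0.0303, 0.3421]
tcp_rot: [2.991, 0.958, -0.002]
force: [0.2, -0.7, -0.1]
finger_gap: 0.002
10.45 [-0.16002641  0.0186815   0.34213953] F tool [-0.26037427  0.64046604  0.13335225]
[(np.float64(156.16), np.float64(226.45)), (np.float64(150.44), np.float64(290.84)), (np.float64(480.67), np.float64(217.91))] [(np.float64(156.19), np.float64(226.47)), (np.float64(150.16), np.float64(291.43)), (np.float64(480.71), np.float64(217.93))]
[[378.02629095 213.82706679]
 [292.64648764 187.09598604]
 [360.10094129 217.8730383 ]
 [223.91903186 201.75882018]]
```

View pics/s9.png

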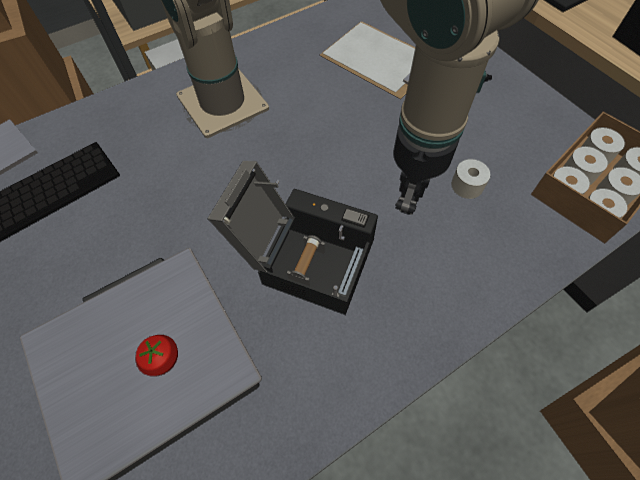

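View pics/t9.png

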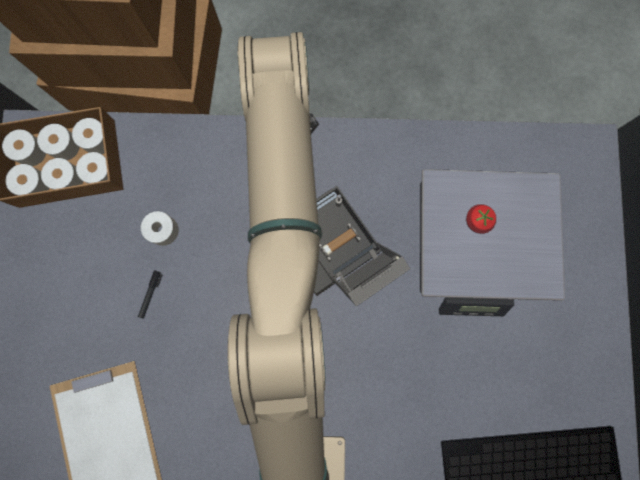

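The cover lies open: its lip is at about (224,200) in the scene view, against (224,202) expected for 1.95 rad. The printer's corners have stayed put at about (378,213) and (291,190), the roll, marker and tomato haven't moved, and the gripper is clear. I'm handing the job in.

```bash
python3 -c "
from workcell import sign_off
print(sign_off())"
```

```text
the job is handed in; nothing more can be done
None
```

The printer is open: the cover lies back by itself at its rear stop, and I handed the job in at about 10.5 s. `sign_off()` gives no verdict, so this rests on my own checks.

**What I did:** I pressed the release key (about 5 N) with the shut fingers, and the cover sprang ajar. I then lifted the cover by its front lip along its arc until it tipped over backwards, and drew the gripper well clear.

**Not as described:** the moves only allow the tool to point straight down, so the fingertip could not get under the lip. I pushed the shut fingers against the lip's front edge and raised it by friction. There was no pinching. The highest push I read was about 7.7 N against the 18 N limit, though force is only read at the end of each move.

**Last checks:**
- **Cover:** the lip appears within about 2 px of where it should be at 1.95 rad. I did not measure the angle itself.
- **Printer:** its corners appear in the same place as at the start, to within about 3 px, which is my picking accuracy.
- **Roll, marker and tomato:** the roll and tomato moved less than 0.1 px in the top view. The marker's mask shifted 0.6 px (about 1–2 mm). I take that as lighting noise, since nothing went near it.
- **Robot:** the force reading was at noise level and nothing was touching.

No check failed.

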